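# Lay out a stripped cylinder valve in assembly order

## Task

The cleaned parts of a breathing-air cylinder valve stand in the black tray; first close the open neck of the valve body with the orange dust cap, fully down, so that no dirt falls in, before you move any of the other parts. Then lay the other three out on the blue mat in order of assembly from the valve body to the handwheel, which already stand in the two end fields: the brass seat insert in the field next to the valve body, the steel spindle in the middle field, and the brass gland nut between the spindle and the handwheel. Stand each part upright in the middle of its printed field, as it stood in the tray, and leave the valve body, the handwheel, the pressure gauge and the grease jar where they are.

Things in the scene. Friction and masses are not known exactly. Their poses are not given: they have to be found in the camera images.
- mat: Blue mat fixed to the bench, 110 (x) x 410 (y) x 3 mm; origin at the centre of its underside, z up; its y lies within 0.15 rad of world y. Five white square outlines (fields, 60 mm) are printed in a row along its y, centres at x = 0, y = -160, -80, 0, 80, 160 mm. The valve body stands in one end field and the handwheel in the other, either way round.
- tray: Black plastic tray fixed to the bench beyond the mat, 120 (x) x 340 (y) mm, floor 2 mm thick, lip 2 mm thick and 8 mm high (from the bench); origin at the centre of its underside, z up; its y lies within 0.1 rad of world y. The four loose parts start standing on its floor in a row along its y, 70 to 90 mm apart along it, up to 15 mm off its centre line, in any order.
- valve_body: Silver valve body upright in a black holding block (56 x 56 x 18 mm); loose, 0.75 kg, stands on the mat. Origin at the centre of the block's underside, z up along the neck. Body 40 mm across up to z = 50, then the open neck, 29 mm outside (26 at the rim), rim at z = 72. A 23 mm threaded outlet reaches 42 mm along its -x at z = 35; its -x points to the robot (within 0.55 rad).
- handwheel: Black lobed handwheel lying flat, 50 mm across, 27 mm high, green hub disc on top; loose. Origin at the centre of its underside, z up.
- seat_insert: Brass seat insert standing upright, round: foot 26 mm diameter up to z = 15 mm, then 19 mm diameter to 26, white plastic seat (15 mm) on top to 30 mm; about 60 g. Origin at the centre of its underside, z up.
- spindle: Bright steel spindle standing on its round flange: flange 28 mm diameter up to z = 8 mm, slim round stem 14 mm diameter to 42 mm, square drive 8 x 8 mm to 54 mm; about 60 g. Origin at the centre of its underside, z up.
- gland_nut: Brass gland nut standing on its hexagon: hexagon 36 mm across flats (42 across corners) up to z = 12 mm, above it a ribbed round threaded collar 28 mm diameter to 30 mm; about 110 g. Origin at the centre of its underside, z up.
- dust_cap: Orange plastic dust cap, a round cup standing open side down: 42 mm outside diameter, 36 inside, 24 mm high, top 4 mm thick; about 30 g. Origin at the centre of its open underside, z up. Inner height 20 mm: fully down on the neck, its origin lies 52 mm above the valve body's origin, with about 4 mm play all round.
- gauge: Bystander: pressure gauge lying flat on the bench off one end of the mat, black rubber guard 64 mm across, 30 mm high, white dial up, brass stub to its -x. Origin at the centre of its underside.
- grease_jar: Bystander: small jar with a white lid and yellow band, 52 mm across, 50 mm high, on the bench off the other end of the mat. Origin at the centre of its underside.
Not all that is in view belongs to the job. Several things look just like the dust_cap: the one meant starts farthest to the robot's left.

How it is judged:
By the outcome, as a careful person would: the job done as asked, in the order asked, and still so for the second after the job is handed in, with the robot touching nothing.
It also fails if it takes over 90 s, if anything falls off the work surface, if the arm or the gripper's body presses on something with over 40 N, if the wrist force passes 120 N, or if a joint passes its speed limit or range.

## Robot

A 7-joint arm with a two-finger parallel gripper is mounted at the origin on the work surface. World frame = base frame: x ahead of the robot, y to its left, z up, the work surface at z = 0. Lengths are in m, angles in rad, forces in N, time in s.
With the tool pointing down it reaches from about 0.425 to 0.925 m from the base axis. Payload 6.8 kg.
Tool frame: the origin (TCP) lies at the very end of the fingers, on their centre line; the grasp point (between the pads) lies 19 mm behind it; z points along the fingers, y is the line along which they close (so a half turn about z gives the same grasp; the last joint's range is limited). The gripper opens to 85 mm and grips with 20 to 120 N. Pads are 22 mm wide; open, the fingers measure 114 mm over their backs; the gripper's body (76 mm by 85 mm) begins 54 mm behind the grasp point. The pads swing forward as they close: fully open they stand 13 mm farther back than shut.
Start: joints at [-1.397, 0.477, 0.022, 1.555, -0.011, 1.109, -0.083], TCP at [0.188, 0.648, 0.231] pointing down, gripper open.
Joint ranges: [-2.96, 2.96], [-0.34, 2.1], [-1.41, 1.46], [0.24, 2.44], [-1.37, 4.51], [0.17, 1.92], [-2.96, 2.96]. Speed limits (rad/s): [2.39, 2.39, 3.14, 3.14, 3.14, 3.14, 3.14].

## Interface

Orientations are given as a unit quaternion [w, x, y, z].
In Python, from station import monitor, eyes, bot gives the robot as it stands.
- The arm moves only by the shell command python3 -m creep 'ROWS' [FORCE]. ROWS is a JSON list of rows, 1 to 20 of them, each of 5 numbers: dx, dy, dz in m, then a turn about the tool's z in rad, then the opening from 0.0 (shut) to 1.0 (fully open); each row shifts and turns the commanded pose from where the row before left it, along the tool's axes as they then stand; what a row does not reach is not made up. A row lasts 1/10 s, in which the tool goes at most 0.05 m and 0.15 rad, less where a joint would pass 70% of its speed; a pose out of reach is approached as far as the arm can. The fingers move at their own pace and stop on an object; FORCE is the grip in N (left out, the last holds). Time passes only in rows, so rows that do not move let the fingers close. It prints the time, the measured TCP pose, the force, the opening and the grip force at its end.
- monitor.get_obs(): the state, without advancing time (a new reading comes with each control period).
- eyes.read_camera(name): name is "scene" or "side" or "wrist"; returns the picture (400x640x3 uint8, blue, green, red); there is no depth.
- eyes.camera_info(name): a dict with "vertical_fov" (degrees; the focal length in pixels is half the picture's height over the tangent of half this angle, whatever the lens; pixels are square), "cx", "cy" (the principal point, pixels), "view" (4x4, takes a point from world to camera coordinates); the wrist camera has in their place "hand_eye" (4x4, takes a point from camera to tool coordinates, whose origin is the TCP and whose axes are the flange's). Camera axes: x right, y up, looking along -z (the intrinsics and any distortion apply to the point x, -y, -z); pixel columns grow to the right and rows downward; lengths in m; the calibration is good to about 2 mm. A picture is of the moment at which its call begins: read the wrist's pose just before it. camera_info takes no time and is no camera call.
- bot.hand_in(): hands the job in; it is judged then, once.
The state is a dict: "t": time; "q": joint angles; "joint_vel": joint speeds; "joint_torque": joint torques, N m; "eef_pos": TCP position; "tool_rot": TCP orientation; "contact_force": force on the tool from outside, world axes, zero at the start; "torque": the same for the moment, N m; "gripper_width": opening from 0.0 (shut) to 1.0 (fully open); "grasp_force": force on a finger pad.
Only numpy, scipy, OpenCV 4.12 (cv2) and the standard library are available. Lean on these libraries where they do the work, as an engineer would, in place of code of your own. Each camera call takes 0.05 s, during which the arm holds its last target. There are 200 camera calls.

## Working session

There is one attempt and no reset: what is moved stays moved. The work goes in short steps, Python scripts to look and compute and a shell command to move; the robot and the scene stay as the last step left them, time stands still between calls to the robot, and variables do not carry over. Pictures are saved under pics/ and viewed, at most 14 in all, crops included, and the job is handed in when it is done.

```bash
mkdir -p pics; ls; python3 - <<'E'
from station import monitor, eyes, bot
import cv2
o=monitor.get_obs()
print(o)
for n in ["scene","side","wrist"]:
    print(n,eyes.camera_info(n)); cv2.imwrite(f"pics/{n}0.png",eyes.read_camera(n))
E
```

```text
pics
{'t': 0.0, 'q': array([-1.39714947,  0.47777042,  0.02235171,  1.55645509, -0.01147824,
        1.10928286, -0.08313761]), 'joint_vel': array([-1.19204722e-03,  4.37929938e-05, -8.32781887e-04, -1.02865418e-03,
       -7.15248260e-04,  2.62702720e-03, -1.26660758e-03]), 'joint_torque': array([-5.78538165e-04, -5.96459949e+01,  1.60766255e+00, -2.81186736e+01,
        1.24937898e-02,  9.71287343e-03, -7.70415880e-06]), 'eef_pos': array([0.18753709, 0.64781408, 0.23034431]), 'tool_rot': array([-4.73490845e-05,  1.40416291e-01,  9.90092151e-01, -8.92423982e-04]), 'contact_force': array([ 0.13800806,  0.81829445, -0.59273703]), 'torque': array([ 0.0391449 ,  0.02190126, -0.01943098]), 'grasp_force': 0.0, 'gripper_width': 1.0017099631664497}
scene {'vertical_fov': 46.623930357613574, 'cx': 317.6607310231123, 'cy': 203.57860014883622, 'view': array([[ 0.45020079,  0.89292385, -0.00249751, -0.27536162],
       [-0.51863086,  0.26376185,  0.81329682,  0.29973073],
       [ 0.72687088, -0.36485159,  0.58184366, -1.69313912],
       [ 0.        ,  0.        ,  0.        ,  1.        ]])}
side {'vertical_fov': 43.92195958307127, 'cx': 319.54169855497554, 'cy': 201.7672550495976, 'view': array([[ 0.75483591, -0.65586506,  0.00798543, -0.48172444],
       [ 0.43584378,  0.51063685,  0.74114115, -0.3075778 ],
       [-0.49016624, -0.55595955,  0.67130174, -1.31299607],
       [ 0.        ,  0.        ,  0.        ,  1.        ]])}
wrist {'vertical_fov': 63.33131597337206, 'cx': 316.51205981155516, 'cy': 205.07294459280718, 'hand_eye': array([[-3.99687295e-04,  9.58211747e-01,  2.86059588e-01,
         7.33551110e-02],
       [ 9.99999849e-01,  2.75169523e-04,  4.75483330e-04,
         1.07811798e-03],
       [ 3.76898832e-04,  2.86059734e-01, -9.58211713e-01,
        -1.42964116e-01],
       [ 0.00000000e+00,  0.00000000e+00,  0.00000000e+00,
         1.00000000e+00]])}
```

View pics/scene0.png

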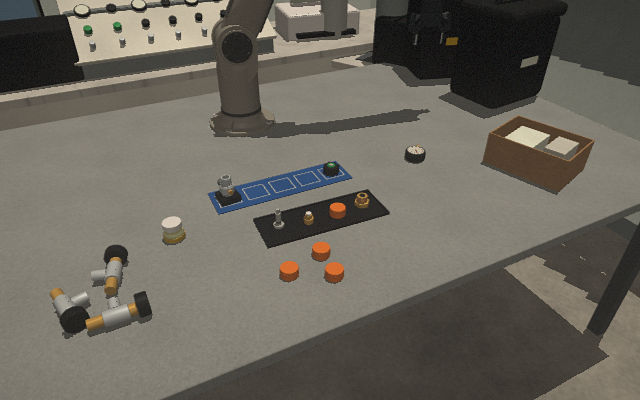

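View pics/side0.png

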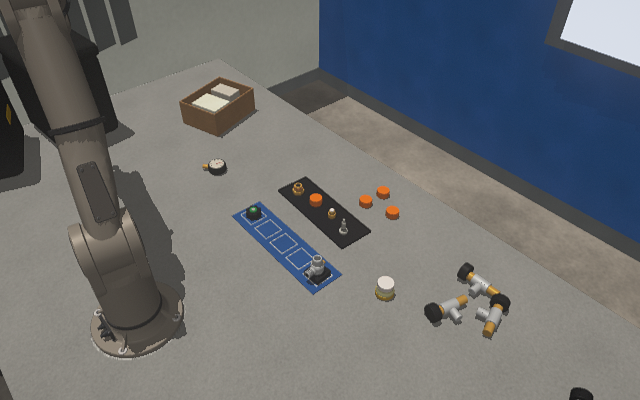

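```bash
cat > h.py <<'E'
import numpy as np, cv2
from station import monitor, eyes
from scipy.spatial.transform import Rotation as R
def cam(n,o=None):
    i=eyes.camera_info(n); f=200/np.tan(np.radians(i["vertical_fov"])/2)
    if n=="wrist":
        T=np.eye(4); T[:3,:3]=R.from_quat(np.roll(o["tool_rot"],-1)).as_matrix(); T[:3,3]=o["eef_pos"]
        C=T@i["hand_eye"]
    else: C=np.linalg.inv(i["view"])
    return dict(f=f,cx=i["cx"],cy=i["cy"],C=C)
def ray(c,u,v):
    d=c["C"][:3,:3]@np.array([(u-c["cx"])/c["f"],-(v-c["cy"])/c["f"],-1]); return c["C"][:3,3],d/np.linalg.norm(d)
def plane(c,u,v,z):
    p,d=ray(c,u,v); return p+d*(z-p[2])/d[2]
def tri(r1,r2):
    (p,d),(q,e)=r1,r2; s=np.linalg.lstsq(np.c_[d,-e],q-p,rcond=None)[0]
    a,b=p+s[0]*d,q+s[1]*e; return (a+b)/2,np.linalg.norm(a-b)
def proj(c,X):
    x=np.linalg.inv(c["C"])@np.r_[X,1]; return c["cx"]-c["f"]*x[0]/x[2], c["cy"]+c["f"]*x[1]/x[2]
def blobs(mask,amin=20):
    n,l,s,ce=cv2.connectedComponentsWithStats(mask.astype(np.uint8))
    return [(ce[i].round(1),s[i][4],s[i][:4]) for i in range(1,n) if s[i][4]>=amin]
E
python3 - <<'E'
from h import *
for n in ["scene","side"]:
    im=cv2.imread(f"pics/{n}0.png"); hsv=cv2.cvtColor(im,cv2.COLOR_BGR2HSV); c=cam(n)
    h,s,v=cv2.split(hsv)
    for nm,m,z in [("orange",(h<12)&(s>200)&(v>150),.018),("blue",(h>100)&(h<125)&(s>120)&(v>60),.003),("green",(h>40)&(h<85)&(s>80),.03)]:
        for b in blobs(m): print(n,nm,b[0],b[1],plane(c,*b[0],z).round(3))
# crops
a=cv2.imread("pics/scene0.png")[140:290,200:400]; b=cv2.imread("pics/side0.png")[165:300,220:420]
cv2.imwrite("pics/c1.png",cv2.resize(a,None,fx=4,fy=4,interpolation=cv2.INTER_CUBIC))
cv2.imwrite("pics/c2.png",cv2.resize(b,None,fx=4,fy=4,interpolation=cv2.INTER_CUBIC))
E
```

```text
scene blue [277.6 188.2] 1314 [ 0.469 -0.057  0.003]
scene blue [306.7 178. ] 171 [0.458 0.041 0.003]
scene blue [281.7 184.6] 184 [ 0.457 -0.039  0.003]
scene blue [255.6 191.4] 196 [ 0.456 -0.119  0.003]
scene green [117.   25.8] 53 [-1.447 -0.24   0.03 ]
scene green [87.5 29.3] 58 [-1.446 -0.396  0.03 ]
scene green [330.8 165. ] 27 [0.464 0.118 0.03 ]
side blue [498.1  92.3] 44299 [1.741 0.062 0.003]
side blue [285.2 247.3] 1563 [ 0.451 -0.057  0.003]
side blue [249.2 219.1] 31 [0.439 0.115 0.003]
side blue [267.9 228.8] 196 [0.458 0.04  0.003]
side blue [283.2 243.1] 217 [ 0.457 -0.039  0.003]
side blue [299.6 258.2] 240 [ 0.457 -0.119  0.003]
side green [252.6 209.4] 31 [0.459 0.12  0.03 ]
```

View pics/c1.png

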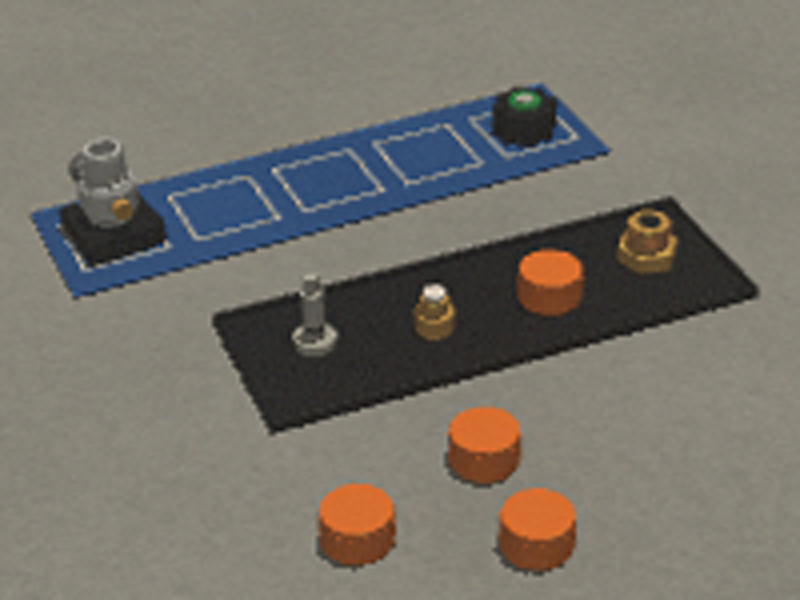

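View pics/c2.png

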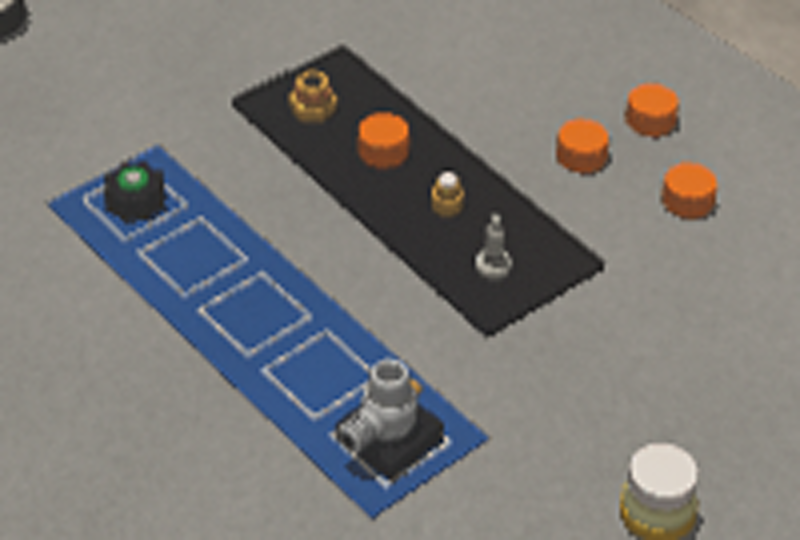

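```bash
python3 - <<'E'
from h import *
A,B=cam("scene"),cam("side")
k=.375
for n,a,b,z in [("gland",(651,216),(312,79),.032),("cap",(551,269),(383,131),.026),("seat",(434,291),(448,179),.032),("spin",(311,281),(496,217),.056),("neck",(103,147),(389,370),.075),("wheel",(526,100),(134,178),.030),("capA",(485,424),(583,138),.024),("capB",(538,509),(653,103),.024),("capC",(357,506),(690,183),.024)]:
    ua=np.array(a)/4-k+[200,140]; ub=np.array(b)/4-k+[220,165]
    p,g=tri(ray(A,*ua),ray(B,*ub)); print(n,p.round(4),"gap",g.round(4),"zexp",z,plane(A,*ua,z)[:2].round(4),plane(B,*ub,z)[:2].round(4))
# inner fields
print(np.degrees(np.arctan2(.0015,.16)))
# mat & tray corners
for n,a,b in [("m-y-x",(33,214),(372,518)),("m-y+x",(76,297),(488,437)),("m+y+x",(609,152),(160,147)),("t-y-x",(215,318),(487,335)),("t-y+x",(272,432),(604,265)),("t+y+x",(758,292),(343,45)),("t+y-x",(672,198),(233,101))]:
    z=.003 if n[0]=="m" else .008
    ua=np.array(a)/4-k+[200,140]; ub=np.array(b)/4-k+[220,165]; print(n,plane(A,*ua,z)[:2].round(4),plane(B,*ub,z)[:2].round(4))
E
```

```text
gland [0.6427 0.1187 0.0351] gap 0.0014 zexp 0.032 [0.6383 0.1221] [0.6447 0.1207]
cap [0.6524 0.0376 0.0248] gap 0.0003 zexp 0.026 [0.654  0.0366] [0.6517 0.0368]
seat [ 0.6489 -0.046   0.0325] gap 0.0002 zexp 0.032 [ 0.6482 -0.0457] [ 0.6492 -0.0458]
spin [ 0.6312 -0.1211  0.0552] gap 0.0028 zexp 0.056 [ 0.6334 -0.1231] [ 0.631 -0.12 ]
neck [ 0.4556 -0.1982  0.0763] gap 0.0006 zexp 0.075 [ 0.4539 -0.198 ] [ 0.4564 -0.197 ]
wheel [0.4612 0.1208 0.0291] gap 0.0005 zexp 0.03 [0.4623 0.1203] [0.4606 0.1196]
capA [ 0.7724 -0.0738  0.0251] gap 0.0033 zexp 0.024 [ 0.7702 -0.0714] [ 0.7728 -0.075 ]
capB [ 0.8492 -0.08    0.0243] gap 0.0034 zexp 0.024 [ 0.8479 -0.078 ] [ 0.8488 -0.082 ]
capC [ 0.8004 -0.168   0.0237] gap 0.0022 zexp 0.024 [ 0.8    -0.1669] [ 0.7999 -0.1694]
0.537132197009115
m-y-x [ 0.4027 -0.2418] [ 0.4007 -0.2442]
m-y+x [ 0.5114 -0.2436] [ 0.5105 -0.2437]
m+y+x [0.5165 0.1615] [0.5141 0.1617]
t-y-x [ 0.5811 -0.1713] [ 0.5741 -0.1739]
t-y+x [ 0.7024 -0.18  ] [ 0.6936 -0.1792]
t+y+x [0.717  0.1582] [0.7122 0.1614]
t+y-x [0.5961 0.1665] [0.5927 0.1642]
```

```bash
cat > go.py <<'E'
import sys
from h import *
# go.py x y z yawdeg : delta in tool axes, for translate-then-turn. yaw = azimuth of tool y
x,y,z,yaw=map(float,sys.argv[1:5]); o=monitor.get_obs()
M=R.from_quat(np.roll(o["tool_rot"],-1)).as_matrix()
print("t",o["t"],"tcp",o["eef_pos"].round(4),"az_y",np.degrees(np.arctan2(M[1,1],M[0,1])).round(2))
print("tool delta",(M.T@(np.array([x,y,z])-o["eef_pos"])).round(4),"turn",round(-np.radians(yaw)+np.arctan2(M[1,1],M[0,1]),4))
E
python3 go.py 0.652 0.0375 0.14 0
```

```text
t 0.15 tcp [0.1876 0.6479 0.2306] az_y 73.86
tool delta [-0.6158 -0.4571  0.0913] turn 1.2891
```

```bash
r='[-0.0385,-0.0286,0.0057,0,0.7]'; python3 -m creep '[[-0.0385,-0.0286,0.0057,0,0.7],[-0.0385,-0.0286,0.0057,0,0.7],[-0.0385,-0.0286,0.0057,0,0.7],[-0.0385,-0.0286,0.0057,0,0.7],[-0.0385,-0.0286,0.0057,0,0.7],[-0.0385,-0.0286,0.0057,0,0.7],[-0.0385,-0.0286,0.0057,0,0.7],[-0.0385,-0.0286,0.0057,0,0.7],[-0.0385,-0.0286,0.0057,0,0.7],[-0.0385,-0.0286,0.0057,0,0.7],[-0.0385,-0.0286,0.0057,0,0.7],[-0.0385,-0.0286,0.0057,0,0.7],[-0.0385,-0.0286,0.0057,0,0.7],[-0.0385,-0.0286,0.0057,0,0.7],[-0.0385,-0.0286,0.0057,0,0.7],[-0.0385,-0.0286,0.0057,0,0.7]]' 40
python3 -m creep '[[0,0,0,0.1432,0.7],[0,0,0,0.1432,0.7],[0,0,0,0.1432,0.7],[0,0,0,0.1432,0.7],[0,0,0,0.1432,0.7],[0,0,0,0.1432,0.7],[0,0,0,0.1432,0.7],[0,0,0,0.1432,0.7],[0,0,0,0.1432,0.7],[0,0,0,0,0.7],[0,0,0,0,0.7]]'
python3 go.py 0.652 0.0375 0.14 0
python3 - <<'E'
from h import *
o=monitor.get_obs(); im=eyes.read_camera("wrist"); cv2.imwrite("pics/w1.png",im); c=cam("wrist",o); print(o["q"].round(2),o["gripper_width"])
print(proj(c,[.652,.0375,.026]),proj(c,[.649,-.046,.032]),proj(c,[.6427,.1187,.032]))
E
```

```text
t: 1.75
eef_pos: [0.6529, 0.036, 0.1396]
tool_rot: [-0.0, 0.14, 0.99, 0.0]
contact_force: [0.3, 1.2, -0.3]
gripper_width: 0.701
grasp_force: 0.0
t: 2.85
eef_pos: [0.652, 0.0377, 0.1398]
tool_rot: [-0.0, 0.706, 0.709, -0.0]
contact_force: [-0.2, -0.1, 0.1]
gripper_width: 0.696
grasp_force: 0.0
t 2.85 tcp [0.652  0.0377 0.1398] az_y 0.25
tool delta [-0.0002  0.     -0.0002] turn 0.0043
[-0.54  0.59  0.55  1.72 -0.37  0.94  0.16] 0.6964075242467482
(np.float64(316.960432410795), np.float64(202.1051259677076)) (np.float64(313.1430273063916), np.float64(295.0603603282945)) (np.float64(304.7816070351648), np.float64(98.18014837170243))
```

View pics/w1.png

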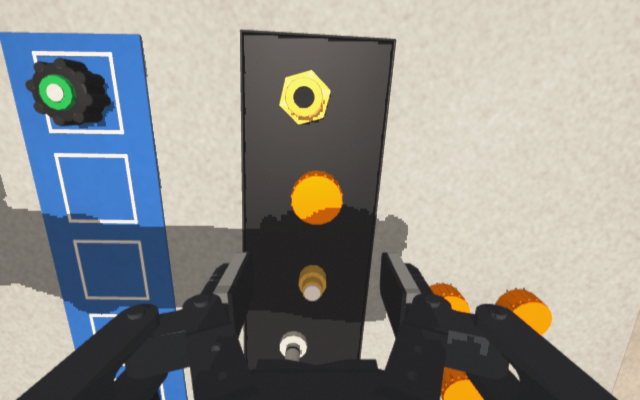

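```bash
cat > cap.py <<'E'
from h import *
import sys
def ell(m):
    cs,_=cv2.findContours(m.astype(np.uint8),cv2.RETR_EXTERNAL,cv2.CHAIN_APPROX_NONE)
    return [(cv2.fitEllipse(k),cv2.contourArea(k)) for k in cs if cv2.contourArea(k)>60]
E
python3 - <<'E'
from cap import *
o=monitor.get_obs(); im=cv2.imread("pics/w1.png"); c=cam("wrist",o)
h,s,v=cv2.split(cv2.cvtColor(im,cv2.COLOR_BGR2HSV))
print(im[195,317],h[195,317],s[195,317],v[195,317], im[220,317],im[215,317],im[175,317])
for (e,a) in ell((h>8)&(h<24)&(s>180)&(v>215)): print("orange",np.round(e[0],1),np.round(e[1],1),a,plane(c,*e[0],.026).round(4), "dia mm",np.array(e[1])/c["f"]*(c["C"][2,3]-.026)*1000)
q=(v>110)&(s<60); q[:, :260]=0; q[:,340:]=0; q[:265]=0
for (e,a) in ell(q): print("white",np.round(e[0],1),np.round(e[1],1),a,plane(c,*e[0],.032).round(4),plane(c,*e[0],.056).round(4))
q=(v<70); q[:85]=0;q[110:]=0;q[:,:292]=0;q[:,318:]=0
for (e,a) in ell(q): print("hole",np.round(e[0],1),np.round(e[1],1),a,plane(c,*e[0],.032).round(4))
y=(h>20)&(h<35)&(s>150)&(v>80); 
for (e,a) in ell(y): print("yel",np.round(e[0],1),np.round(e[1],1),a,plane(c,*e[0],.014).round(4))
E
```

```text
[ 10 184 247] 22 245 247 [ 10  94 198] [ 10  94 197] [ 10 112 215]
orange [462.4 390.9] [20.7 39.4] 528.0 [ 0.7979 -0.1582  0.026 ] dia mm [16.37008821 31.24602144]
orange [534.7 315.6] [26.8 38.6] 744.0 [ 0.8529 -0.0706  0.026 ] dia mm [21.20052826 30.57668041]
orange [457.7 303.3] [12.4 25.3] 223.0 [ 0.7804 -0.058   0.026 ] dia mm [ 9.85883261 20.05103775]
orange [315.1 195.6] [39.7 52.1] 1521.0 [0.6506 0.0429 0.026 ] dia mm [31.48916735 41.27060045]
white [292.7 345.1] [25.5 26.3] 480.5 [ 0.6301 -0.0991  0.032 ] [ 0.6322 -0.0789  0.056 ]
white [311.8 292.6] [15.2 15.5] 183.0 [ 0.6479 -0.0437  0.032 ] [ 0.6482 -0.0289  0.056 ]
hole [303.4  96.7] [17.9 18.8] 263.0 [0.6418 0.1197 0.032 ]
yel [315.2 195.8] [36.5 50. ] 1330.0 [0.6506 0.0396 0.014 ]
yel [302.6  97.2] [33.5 41.5] 366.5 [0.6405 0.1199 0.014 ]
```

```bash
python3 -m creep '[[0.001,0,0.03,0.0043,0.7],[0,0,0.03,0,0.7],[0,0,0.03,0,0.7],[0,0,0.03,0,0.7],[0,0,0.015,0,0.7],[0,0,0,0,0.7],[0,0,0,0,0.3],[0,0,0,0,0.3],[0,0,0,0,0.3],[0,0,0,0,0.3],[0,0,0,0,0.3],[0,0,0,0,0.3]]' 30
```

```text
t: 4.1
eef_pos: [0.6533, 0.0386, 0.0066]
tool_rot: [0.001, 0.709, 0.706, 0.001]
contact_force: [-0.6, 0.4, 7.2]
gripper_width: 0.469
grasp_force: 30.8
```

```bash
python3 -m creep '[[0,0,-0.02,0,0.3],[0,0,-0.04,0,0.3],[0,0,-0.05,0,0.3],[0,0,-0.05,0,0.3],[0,0,0,0,0.3]]'; python3 go.py 0.4555 -0.2775 0.165 0
```

```text
t: 4.6
eef_pos: [0.6567, 0.038, 0.173]
tool_rot: [0.004, 0.709, 0.705, 0.005]
contact_force: [0.7, -1.0, -0.7]
gripper_width: 0.474
grasp_force: 30.6
t 4.6 tcp [0.6567 0.038  0.173 ] az_y -0.27
tool delta [-0.3164 -0.1998  0.0049] turn -0.0047
```

```bash
python3 -m creep '[[-0.0396,-0.025,0,0,0.3],[-0.0396,-0.025,0,0,0.3],[-0.0396,-0.025,0,0,0.3],[-0.0396,-0.025,0,0,0.3],[-0.0396,-0.025,0,0,0.3],[-0.0396,-0.025,0,0,0.3],[-0.0396,-0.025,0,0,0.3],[-0.0396,-0.025,0,-0.005,0.3],[0,0,0,0,0.3],[0,0,0,0,0.3],[0,0,0,0,0.3]]'; python3 go.py 0.4555 -0.2775 0.165 0
python3 - <<'E'
from h import *
o=monitor.get_obs(); im=eyes.read_camera("wrist"); cv2.imwrite("pics/w2.png",im); np.save("o2.npy",o,allow_pickle=True); c=cam("wrist",o); print(o["tool_rot"],o["q"].round(2))
print(proj(c,[.4555,-.1975,.075]))
E
```

```text
t: 5.7
eef_pos: [0.4516, -0.2763, 0.1649]
tool_rot: [-0.0, 0.706, 0.708, 0.0]
contact_force: [0.1, 0.7, -0.5]
gripper_width: 0.473
grasp_force: 30.6
t 5.7 tcp [ 0.4516 -0.2763  0.1649] az_y 0.14
tool delta [-0.0012  0.0039 -0.0001] turn 0.0025
[-1.61251433e-04  7.06214958e-01  7.07997385e-01  3.32615988e-04] [-0.09  0.37  0.65  2.   -0.29  0.86  0.72]
(np.float64(322.7731765488252), np.float64(101.01372062315983))
```

View pics/w2.png

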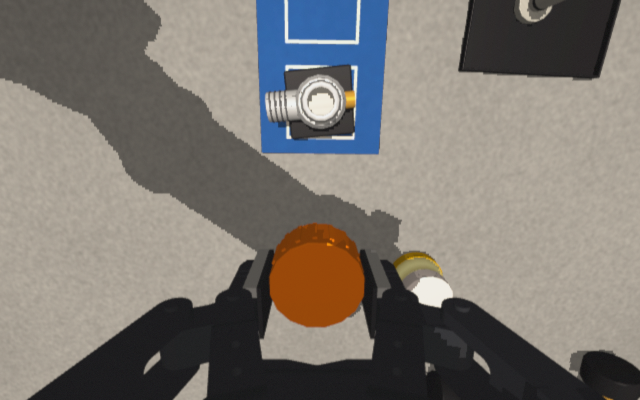

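```bash
python3 - <<'E'
from cap import *
o=np.load("o2.npy",allow_pickle=True).item(); c=cam("wrist",o); im=cv2.imread("pics/w2.png")
print("f",c["f"],"camz",c["C"][2,3]); h,s,v=cv2.split(cv2.cvtColor(im,cv2.COLOR_BGR2HSV))
for y in (228,235,245,260,283,300,320): print(y,im[y,317])
m=(h<20)&(s>150)&(v>60); m[:215]=0; m[340:]=0; m[:,:240]=0; m[:,395:]=0
for y in range(225,330,8): 
    x=np.where(m[y])[0]; print(y,x.min() if len(x) else 0,x.max() if len(x) else 0,end="; ")
ys=np.where(m[:,317])[0]; print("rows",ys.min(),ys.max())
for z in (.165,.175,.184): print(z,proj(c,np.r_[o["eef_pos"][:2],z]))
# neck: rim outline
b=(s<60)&(v>90); b[:60]=0;b[145:]=0;b[:,:296]=0;b[:,:][:,350:]=0
for e,a in ell(b): print("neck",np.round(e[0],1),np.round(e[1],1),a,plane(c,*e[0],.075).round(4))
a=im[40:170,230:400]; cv2.imwrite("pics/c3.png",cv2.resize(a,None,fx=4,fy=4,interpolation=cv2.INTER_CUBIC))
E
```

```text
f 324.26216319014895 camz 0.30792916461725495
228 [ 10  63 132]
235 [ 11  57 118]
245 [ 10  72 154]
260 [ 10  73 153]
283 [ 10  72 153]
300 [ 10  71 153]
320 [ 10  71 151]
225 304 331; 233 287 345; 241 281 353; 249 276 356; 257 273 359; 265 272 361; 273 270 363; 281 269 364; 289 269 364; 297 271 363; 305 276 357; 313 282 351; 321 293 340; 329 0 0; rows 224 326
0.165 (np.float64(316.86114486258475), np.float64(266.65306409462755))
0.175 (np.float64(316.87040540188644), np.float64(276.8729125548922))
0.184 (np.float64(316.8798241174166), np.float64(287.26732288819346))
neck [338.5 137. ] [ 3.9 48.4] 97.5 [ 0.4667 -0.2217  0.075 ]
neck [319.7 101. ] [50.5 54.2] 2135.5 [ 0.4534 -0.1975  0.075 ]
neck [307.4  66.7] [ 3.8 36.5] 83.5 [ 0.4451 -0.1758  0.075 ]
```

View pics/c3.png

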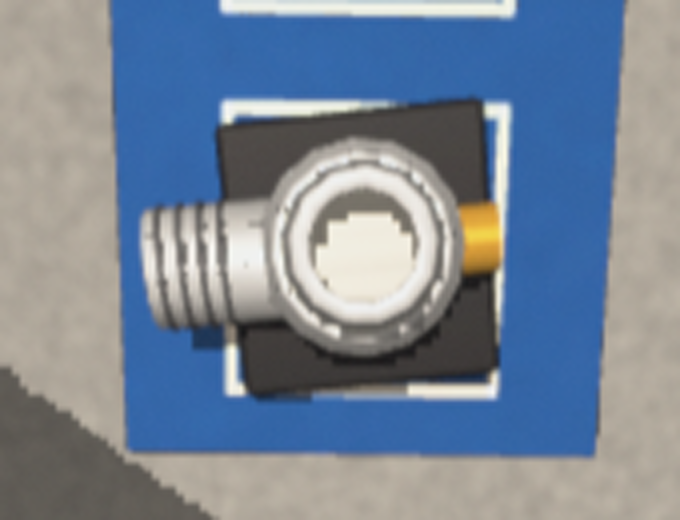

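```bash
python3 -m creep '[[0.0383,0.0024,0,0.0025,0.3],[0.04,0,0,0,0.3],[0,0,0.03,0,0.3],[0,0,0.03,0,0.3],[0,0,0.015,0,0.3],[0,0,0,0,0.3],[0,0,0,0,0.3],[0,0,0,0,0.3]]'; python3 go.py 0.454 -0.198 0.0606 0
python3 - <<'E'
from h import *
for n,(y0,x0) in dict(scene=(150,190),side=(215,270)).items():
    im=eyes.read_camera(n)[y0:y0+75,x0:x0+100]; cv2.imwrite(f"pics/d_{n}.png",cv2.resize(im,None,fx=4,fy=4,interpolation=cv2.INTER_CUBIC))
a=np.hstack([cv2.imread("pics/d_scene.png"),cv2.imread("pics/d_side.png")]); cv2.imwrite("pics/d.png",a)
E
```

```text
t: 6.55
eef_pos: [0.4543, -0.199, 0.091]
tool_rot: [0.001, 0.707, 0.707, 0.001]
contact_force: [0.5, 0.5, 0.3]
gripper_width: 0.473
grasp_force: 30.6
t 6.55 tcp [ 0.4543 -0.199   0.091 ] az_y -0.05
tool delta [ 0.001  -0.0004  0.0304] turn -0.0008
```

View pics/d.png

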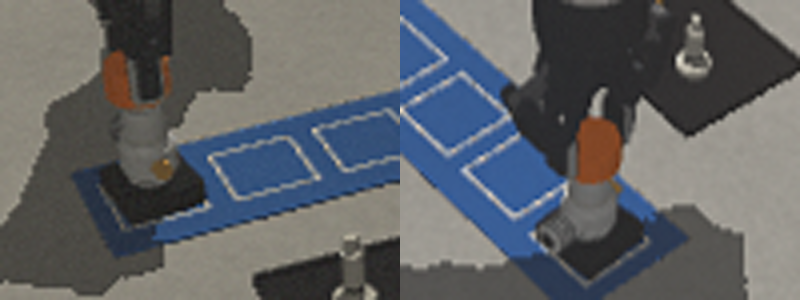

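```bash
python3 -m creep '[[0.001,0,0.008,0,0.3],[0,0,0.008,0,0.3],[0,0,0.006,0,0.3],[0,0,0.004,0,0.3],[0,0,0.0035,0,0.3],[0,0,0,0,0.3],[0,0,0,0,0.3]]'
```

```text
t: 7.35
eef_pos: [0.4533, -0.1983, 0.0606]
tool_rot: [-0.0, 0.708, 0.706, -0.0]
contact_force: [-0.2, 0.2, 0.2]
gripper_width: 0.476
grasp_force: 30.6
```

No contact yet; lower in small steps.

```bash
python3 -m creep '[[0,0,0.001,0,0.3],[0,0,0,0,0.3]]';python3 -m creep '[[0,0,0.001,0,0.3],[0,0,0,0,0.3]]';python3 -m creep '[[0,0,0.001,0,0.3],[0,0,0,0,0.3]]'
```

```text
t: 7.55
eef_pos: [0.4534, -0.1982, 0.0597]
tool_rot: [0.0, 0.708, 0.707, 0.0]
contact_force: [0.3, 0.9, 0.4]
gripper_width: 0.474
grasp_force: 30.6
t: 7.75
eef_pos: [0.4535, -0.1982, 0.0593]
tool_rot: [0.0, 0.708, 0.706, 0.0]
contact_force: [-2.9, 1.6, 8.8]
gripper_width: 0.472
grasp_force: 31.4
t: 7.95
eef_pos: [0.4535, -0.1982, 0.0591]
tool_rot: [-0.0, 0.708, 0.706, 0.001]
contact_force: [-6.1, 4.6, 21.9]
gripper_width: 0.476
grasp_force: 32.5
```

```bash
python3 -m creep '[[0,0,-0.002,0,0.3],[0,0,0,0,0.65],[0,0,0,0,0.65],[0,0,0,0,0.65],[0,0,-0.02,0,0.65],[0,0,-0.04,0,0.7],[0,0,-0.05,0,0.7],[0,0,0,0,0.7]]'; python3 go.py 0.454 -0.28 0.165 0;  python3 go.py 0.648 -0.0445 0.165 0
python3 - <<'E'
from h import *
A,B=cam("scene"),cam("side")
for n,(y0,x0) in dict(scene=(150,190),side=(215,270)).items():
    im=eyes.read_camera(n); h,s,v=cv2.split(cv2.cvtColor(im,cv2.COLOR_BGR2HSV)); m=(h<16)&(s>150)&(v>60); m=m[y0:y0+75,x0:x0+100]
    print(n,[(b[0]+[x0,y0],b[1],b[2]) for b in blobs(m)], proj(cam(n),[.454,-.1978,.079]), proj(cam(n),[.454,-.1978,.055]))
    cv2.imwrite(f"pics/e_{n}.png",cv2.resize(im[y0:y0+75,x0:x0+100],None,fx=4,fy=4,interpolation=cv2.INTER_CUBIC))
cv2.imwrite("pics/e.png",np.hstack([cv2.imread("pics/e_scene.png"),cv2.imread("pics/e_side.png")]))
E
```

```text
t: 8.75
eef_pos: [0.4566, -0.1999, 0.1747]
tool_rot: [0.004, 0.708, 0.706, 0.003]
contact_force: [0.8, -0.7, 0.1]
gripper_width: 0.702
grasp_force: 0.0
t 8.75 tcp [ 0.4566 -0.1999  0.1747] az_y -0.13
tool delta [-0.0801 -0.0025  0.0098] turn -0.0023
t 8.75 tcp [ 0.4566 -0.1999  0.1747] az_y -0.13
tool delta [0.1558 0.191  0.0112] turn -0.0023
scene [(array([225.3, 178.8]), np.int32(205), array([28, 21, 16, 16], dtype=int32))] (np.float64(225.28740023489547), np.float64(175.11570765982123)) (np.float64(226.33408390076875), np.float64(182.62726801531775))
side [(array([316.8, 259.5]), np.int32(201), array([40, 37, 15, 16], dtype=int32))] (np.float64(316.40936115664914), np.float64(256.7526213931125)) (np.float64(316.37725008022875), np.float64(262.4679043902099))
```

View pics/e.png

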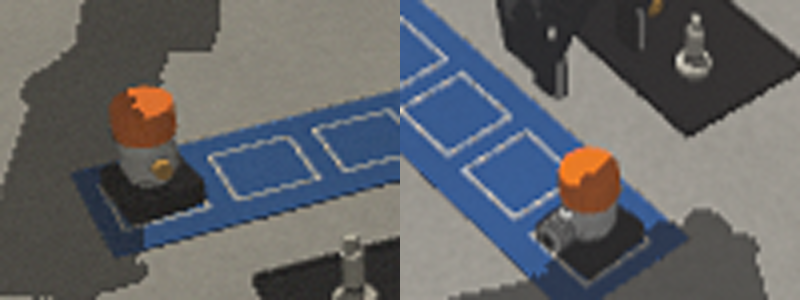

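```bash
python3 -m creep '[[0.039,0.0478,0.0022,0,0.7],[0.039,0.0478,0.0022,0,0.7],[0.039,0.0478,0.0022,0,0.7],[0.039,0.0478,0.0022,-0.0023,0.7],[0,0,0,0,0.7],[0,0,0,0,0.7],[0,0,0,0,0.7]]'; python3 go.py 0.648 -0.0445 0.165 0
python3 - <<'E'
from cap import *
def fields(im,c):
    h,s,v=cv2.split(cv2.cvtColor(im,cv2.COLOR_BGR2HSV)); m=(h>98)&(h<125)&(s>90)
    for b in blobs(m,800): 
        if b[1]<12000: print("field",b[0],b[1],b[2],plane(c,*b[0],.003).round(4))
    return h,s,v
o=dict(tool_rot=np.array([0,np.cos(np.radians(44.875)),np.sin(np.radians(44.875)),0]),eef_pos=np.array([.652,.0377,.1398]))
o["tool_rot"]=np.array([-1e-5,.7056,.7086,0]); fields(cv2.imread("pics/w1.png"),cam("wrist",o))
o=monitor.get_obs(); im=eyes.read_camera("wrist"); cv2.imwrite("pics/w3.png",im); c=cam("wrist",o); h,s,v=fields(im,c)
x,y=proj(c,[.6485,-.045,.032]); print("seat exp",x,y)
q=(s<70)&(v>100); x,y=int(x),int(y); w=np.zeros_like(q); w[y-25:y+25,x-25:x+25]=1
for e,a in ell(q&w): print("seat",np.round(e[0],1),np.round(e[1],1),plane(c,*e[0],.032).round(4))
E
```

```text
t: 9.55
eef_pos: [0.6066, -0.0732, 0.161]
tool_rot: [-0.001, 0.707, 0.707, -0.001]
contact_force: [-0.1, -0.4, -0.4]
gripper_width: 0.695
grasp_force: 0.0
t 9.55 tcp [ 0.6066 -0.0732  0.161 ] az_y -0.06
tool delta [ 0.0288  0.0413 -0.0041] turn -0.001
field [92.5 91.5] 1660 [37 56 83 74] [0.4687 0.124  0.003 ]
field [ 96.6 187.7] 3943 [ 59 157  75  63] [0.4566 0.0433 0.003 ]
field [111.8 269.3] 3075 [ 77 243  69  54] [ 0.4559 -0.037   0.003 ]
field [141.5  56.1] 4764 [103  20  76  73] [0.4567 0.0434 0.003 ]
field [154.2 150.7] 3719 [119 121  69  61] [ 0.4559 -0.0368  0.003 ]
field [165.2 231.7] 2994 [133 206  64  53] [ 0.4552 -0.117   0.003 ]
seat exp 366.9083328088666 164.59263966596274
seat [366.  163.4] [16.5 17.3] [ 0.6477 -0.044   0.032 ]
```

```bash
python3 -m creep '[[0.0282,0.0406,0,0.001,0.6],[0,0.001,0.045,0,0.6],[0,0,0.045,0,0.6],[0,0,0.035,0,0.6],[0,0,0.02,0,0.6],[0,0,0.01,0,0.6],[0,0,0,0,0.6],[0,0,0,0,0.6]]' 40; python3 go.py 0.6482 -0.045 0.006 0
```

```text
t: 10.4
eef_pos: [0.6505, -0.0446, 0.0087]
tool_rot: [0.001, 0.708, 0.707, 0.0]
contact_force: [0.4, 0.5, 0.2]
gripper_width: 0.6
grasp_force: 0.0
t 10.4 tcp [ 0.6505 -0.0446  0.0087] az_y -0.08
tool delta [-0.0004 -0.0023  0.0027] turn -0.0014
```

```bash
python3 -m creep '[[-0.0004,-0.0023,0.0027,-0.0014,0.6],[0,0,0,0,0.6],[0,0,0,0,0.1],[0,0,0,0,0.1],[0,0,0,0,0.1],[0,0,0,0,0.1],[0,0,0,0,0.1],[0,0,0,0,0.1],[0,0,0,0,0.1]]' 40; python3 go.py 0.4557 -0.118 0.1 0
```

```text
t: 11.3
eef_pos: [0.648, -0.0441, 0.0054]
tool_rot: [0.0, 0.707, 0.708, 0.0]
contact_force: [-0.6, 1.3, 6.1]
gripper_width: 0.285
grasp_force: 39.0
t 11.3 tcp [ 0.648  -0.0441  0.0054] az_y 0.07
tool delta [-0.0737 -0.1923 -0.0947] turn 0.0012
```

```bash
python3 -m creep '[[0,0,-0.02,0.001,0.1],[0,0,-0.04,0,0.1],[0,0,-0.04,0,0.1],[-0.0146,-0.0385,0,0,0.1],[-0.0146,-0.0385,0,0,0.1],[-0.0146,-0.0385,0,0,0.1],[-0.0146,-0.0385,0,0,0.1],[-0.0145,-0.0383,0,0,0.1],[0,0,0.03,0,0.1],[0,0,0.03,0,0.1],[0,0,0.02,0,0.1],[0,0,0,0,0.1],[0,0,0,0,0.1],[0,0,0,0,0.1]]'; python3 go.py 0.4557 -0.117 0.0075 0
```

```text
t: 12.7
eef_pos: [0.4561, -0.1174, 0.0257]
tool_rot: [0.001, 0.707, 0.707, 0.0]
contact_force: [-0.5, -0.7, -0.2]
gripper_width: 0.28
grasp_force: 39.5
t 12.7 tcp [ 0.4561 -0.1174  0.0257] az_y -0.0
tool delta [ 0.0004 -0.0005  0.0182] turn -0.0001
```

```bash
python3 -m creep '[[0.0004,-0.0005,0.009,0,0.1],[0,0,0.007,0,0.1],[0,0,0.002,0,0.1],[0,0,0,0,0.1],[0,0,0,0,0.1]]'; python3 -m creep '[[0,0,0,0,0.55],[0,0,0,0,0.55],[0,0,0,0,0.55],[0,0,-0.02,0,0.55],[0,0,-0.04,0,0.55],[0,0,-0.05,0,0.55],[0,0,-0.05,0,0.55],[0,0,0,0,0.55],[0,0,0,0,0.55]]'; python3 go.py 0.632 -0.1215 0.165 0
```

```text
t: 13.2
eef_pos: [0.4548, -0.1168, 0.0066]
tool_rot: [-0.0, 0.707, 0.707, -0.0]
contact_force: [1.4, 0.1, -0.8]
gripper_width: 0.28
grasp_force: 39.5
t: 14.1
eef_pos: [0.4556, -0.1163, 0.1678]
tool_rot: [0.001, 0.707, 0.707, 0.001]
contact_force: [-0.1, 0.4, -1.2]
gripper_width: 0.551
grasp_force: 0.0
t 14.1 tcp [ 0.4556 -0.1163  0.1678] az_y 0.04
tool delta [-0.0053  0.1764  0.0033] turn 0.0007
```

```bash
python3 -m creep '[[-0.0013,0.044,0.001,0,0.55],[-0.0013,0.044,0.001,0,0.55],[-0.0013,0.044,0.001,0,0.55],[-0.0013,0.044,0,0,0.55],[0,0,0,0,0.55],[0,0,0,0,0.55],[0,0,0,0,0.55]]'; python3 go.py 0.631 -0.12 0.0165 0
python3 - <<'E'
from cap import *
o=monitor.get_obs(); im=eyes.read_camera("wrist"); c=cam("wrist",o); print(proj(c,[.631,-.12,.01]),proj(c,[.631,-.12,.056]))
print(proj(c,[.4557,-.118,.033]))
cv2.imwrite("pics/w4.png",im); 
E
```

```text
t: 14.8
eef_pos: [0.6289, -0.1223, 0.1621]
tool_rot: [-0.001, 0.708, 0.707, -0.001]
contact_force: [-0.1, 0.6, -0.6]
gripper_width: 0.547
grasp_force: 0.0
t 14.8 tcp [ 0.6289 -0.1223  0.1621] az_y -0.07
tool delta [0.0023 0.0026 0.1456] turn -0.0012
(np.float64(319.64636745795906), np.float64(188.14304712469894)) (np.float64(319.92948098229255), np.float64(201.76360073112428))
(np.float64(117.84006339571505), np.float64(192.27780834766133))
```

View pics/w4.png

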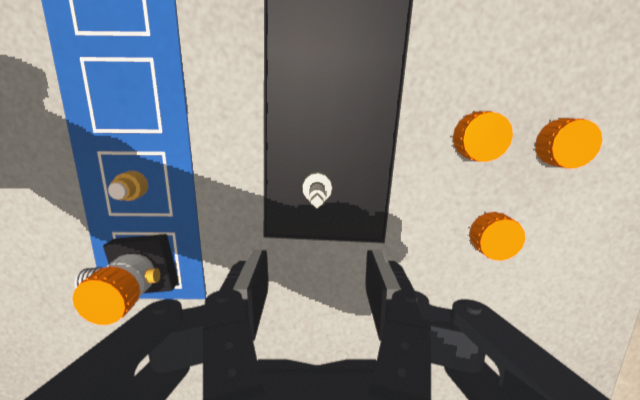

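```bash
python3 -m creep '[[0.0016,0.0011,0.045,-0.001,0.5],[0,0,0.045,0,0.5],[0,0,0.034,0,0.5],[0,0,0.02,0,0.5],[0,0,0,0,0.5],[0,0,0,0,0.5],[0,0,0,0,0.5]]' 40; python3 go.py 0.630 -0.1207 0.0175 0
```

```text
t: 15.55
eef_pos: [0.6328, -0.1207, 0.0216]
tool_rot: [0.001, 0.707, 0.707, 0.001]
contact_force: [-0.4, 0.1, 0.6]
gripper_width: 0.502
grasp_force: 0.0
t 15.55 tcp [ 0.6328 -0.1207  0.0216] az_y 0.04
tool delta [-0.     -0.0028  0.0041] turn 0.0007
```

```bash
python3 -m creep '[[0,-0.0028,0.004,0,0.5],[0,0,0,0,0.5],[0,0,0,0,0.0],[0,0,0,0,0.0],[0,0,0,0,0.0],[0,0,0,0,0.0],[0,0,0,0,0.0],[0,0,0,0,0.0],[0,0,0,0,0.0],[0,0,0,0,0.0]]' 40; python3 go.py 0.4565 -0.038 0.1 0
```

```text
t: 16.55
eef_pos: [0.6294, -0.1203, 0.016]
tool_rot: [0.0, 0.707, 0.707, 0.0]
contact_force: [-1.0, 1.2, 5.8]
gripper_width: 0.15
grasp_force: 39.2
t 16.55 tcp [ 0.6294 -0.1203  0.016 ] az_y 0.06
tool delta [ 0.0825 -0.1727 -0.084 ] turn 0.001
```

```bash
python3 -m creep '[[0,0,-0.02,0.001,0],[0,0,-0.04,0,0],[0,0,-0.04,0,0],[0.0207,-0.0432,0,0,0],[0.0207,-0.0432,0,0,0],[0.0207,-0.0432,0,0,0],[0.0207,-0.0432,0,0,0],[0,0,0.03,0,0],[0,0,0.03,0,0],[0,0,0.02,0,0],[0,0,0,0,0],[0,0,0,0,0],[0,0,0,0,0]]'; python3 go.py 0.4565 -0.0376 0.018 0
```

```text
t: 17.85
eef_pos: [0.457, -0.0378, 0.0366]
tool_rot: [0.001, 0.707, 0.707, 0.0]
contact_force: [-0.6, -0.1, -0.5]
gripper_width: 0.15
grasp_force: 39.2
t 17.85 tcp [ 0.457  -0.0378  0.0366] az_y -0.02
tool delta [ 0.0002 -0.0006  0.0186] turn -0.0003
```

```bash
python3 -m creep '[[0.0002,-0.0005,0.009,0,0],[0,0,0.007,0,0],[0,0,0.002,0,0],[0,0,0,0,0],[0,0,0,0,0]]'; python3 -m creep '[[0,0,0,0,0.4],[0,0,0,0,0.4],[0,0,0,0,0.4],[0,0,-0.02,0,0.5],[0,0,-0.04,0,0.5],[0,0,-0.05,0,0.7],[0,0,-0.04,0,0.7],[0,0,0,0,0.7],[0,0,0,0,0.7]]'; python3 go.py 0.641 0.1 0.165 0
```

```text
t: 18.35
eef_pos: [0.4558, -0.0374, 0.0178]
tool_rot: [-0.0, 0.707, 0.707, -0.0]
contact_force: [1.0, -1.6, -1.4]
gripper_width: 0.148
grasp_force: 39.3
t: 19.25
eef_pos: [0.4563, -0.0368, 0.1684]
tool_rot: [0.0, 0.707, 0.707, 0.001]
contact_force: [-0.6, 0.1, -0.8]
gripper_width: 0.704
grasp_force: 0.0
t 19.25 tcp [ 0.4563 -0.0368  0.1684] az_y 0.04
tool delta [0.1367 0.1848 0.004 ] turn 0.0007
```

```bash
python3 -m creep '[[0.0273,0.037,0.0008,0,0.7],[0.0273,0.037,0.0008,0,0.7],[0.0273,0.037,0.0008,0,0.7],[0.0273,0.037,0.0008,0,0.7],[0.0273,0.037,0.0008,0,0.7],[0,0,0,0,0.7],[0,0,0,0,0.7],[0,0,0,0,0.7]]'
python3 - <<'E'
from cap import *
o=monitor.get_obs(); im=eyes.read_camera("wrist"); c=cam("wrist",o); cv2.imwrite("pics/w5.png",im)
h,s,v=cv2.split(cv2.cvtColor(im,cv2.COLOR_BGR2HSV))
x,y=proj(c,[.642,.1192,.032]); print(o["eef_pos"],x,y); x,y=int(x),int(y)
q=np.zeros(v.shape,bool); q[y-14:y+14,x-14:x+14]=1
for e,a in ell((v<75)&q): print("hole",np.round(e[0],1),np.round(e[1],1),plane(c,*e[0],.032).round(4))
q[y-40:y+40,x-40:x+40]=1
for e,a in ell((s>120)&(v>80)&q): print("gland",np.round(e[0],1),np.round(e[1],1),plane(c,*e[0],.014).round(4))
p=proj(c,[.4565,-.038,.011]); print(p)
cv2.imwrite("pics/w5c.png",cv2.resize(im[:, :400],None,fx=1.4,fy=1.4))
E
```

```text
t: 20.05
eef_pos: [0.6394, 0.0977, 0.1622]
tool_rot: [-0.001, 0.708, 0.707, -0.002]
contact_force: [0.5, -0.9, -0.2]
gripper_width: 0.702
grasp_force: 0.0
[0.63939897 0.09771093 0.16217884] 320.31310162205415 172.16054390130762
hole [320.1 171.7] [14.7 15.4] [0.6418 0.1196 0.032 ]
gland [319.9 167.2] [42.4 43. ] [0.6418 0.1202 0.014 ]
(np.float64(144.52512967649207), np.float64(315.2838164268867))
```

View pics/w5c.png

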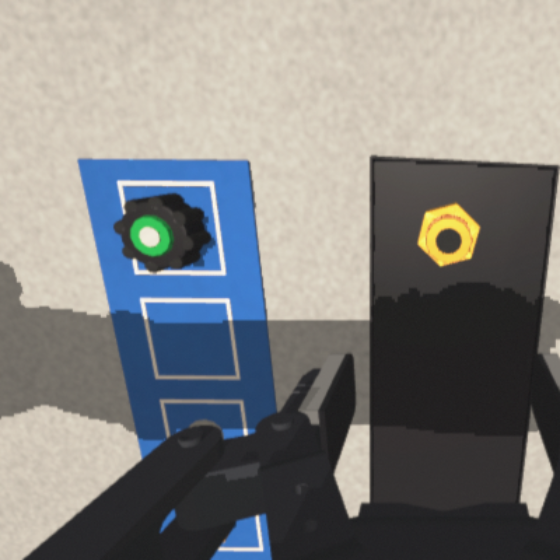

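```bash
python3 -m creep '[[0.0213,0.0015,0.03,-0.001,0.6],[0,0,0.045,0,0.6],[0,0,0.035,0,0.6],[0,0,0.025,0,0.6],[0,0,0.006,0,0.6],[0,0,0,0,0.6],[0,0,0,0,0.6]]' 40; python3 go.py 0.642 0.119 0.0185 0
```

```text
t: 20.8
eef_pos: [0.6433, 0.12, 0.0244]
tool_rot: [0.001, 0.707, 0.707, 0.001]
contact_force: [-0.0, -0.4, 0.3]
gripper_width: 0.595
grasp_force: 0.0
t 20.8 tcp [0.6433 0.12   0.0244] az_y 0.01
tool delta [-0.001  -0.0013  0.0059] turn 0.0002
```

```bash
python3 -m creep '[[-0.001,-0.0013,0.0055,0,0.6],[0,0,0,0,0.6],[0,0,0,0,0.1],[0,0,0,0,0.1],[0,0,0,0,0.1],[0,0,0,0,0.1],[0,0,0,0,0.1],[0,0,0,0,0.1],[0,0,0,0,0.1]]' 50; python3 go.py 0.4573 0.042 0.12 0
```

```text
t: 21.7
eef_pos: [0.6415, 0.1196, 0.018]
tool_rot: [0.0, 0.707, 0.707, 0.0]
contact_force: [-1.5, 0.3, 5.8]
gripper_width: 0.303
grasp_force: 49.1
t 21.7 tcp [0.6415 0.1196 0.018 ] az_y 0.06
tool delta [-0.0774 -0.1842 -0.1021] turn 0.0011
```

```bash
python3 -m creep '[[0,0,-0.02,0.001,0.1],[0,0,-0.04,0,0.1],[0,0,-0.04,0,0.1],[-0.0154,-0.0368,0,0,0.1],[-0.0154,-0.0368,0,0,0.1],[-0.0154,-0.0368,0,0,0.1],[-0.0154,-0.0368,0,0,0.1],[-0.0154,-0.0368,0,0,0.1],[0,0,0.03,0,0.1],[0,0,0.03,0,0.1],[0,0,0.02,0,0.1],[0,0,0,0,0.1],[0,0,0,0,0.1],[0,0,0,0,0.1]]'; python3 go.py 0.4573 0.0424 0.020 0
```

```text
t: 23.1
eef_pos: [0.4578, 0.0424, 0.0382]
tool_rot: [0.0, 0.707, 0.707, 0.001]
contact_force: [0.4, 0.1, -1.7]
gripper_width: 0.301
grasp_force: 49.6
t 23.1 tcp [0.4578 0.0424 0.0382] az_y -0.01
tool delta [-0.     -0.0006  0.0182] turn -0.0002
```

```bash
python3 -m creep '[[0,-0.0005,0.009,0,0.1],[0,0,0.007,0,0.1],[0,0,0.002,0,0.1],[0,0,0,0,0.1],[0,0,0,0,0.1]]'; python3 -m creep '[[0,0,0,0,0.5],[0,0,0,0,0.5],[0,0,0,0,0.5],[0,0,-0.02,0,0.5],[0,0,-0.04,0,0.5],[0,0,-0.05,0,0.5],[0,0,-0.05,0,0.5],[0.02,0.04,0,0,0.5],[0.02,0.04,0,0,0.5],[0.02,0.04,0,0,0.5],[0.02,0.04,0,0,0.5],[0.02,0.04,0,0,0.5],[0,0,0,0,0.5],[0,0,0,0,0.5],[0,0,0,0,0.5]]'
python3 - <<'E'
from h import *
a=eyes.read_camera("scene")[140:265,200:400]; b=eyes.read_camera("side")[165:300,220:420]
b=cv2.resize(b,None,fx=3,fy=3,interpolation=cv2.INTER_CUBIC)[:,:420]; a=cv2.resize(a[:90,:],None,fx=3,fy=3,interpolation=cv2.INTER_CUBIC)
A,B=cam("scene"),cam("side")
for X in ([.4557,-.118,.033],[.4565,-.038,.057],[.4573,.042,.033]):
    print((np.array(proj(A,X))-[200,140]+.333)*3,(np.array(proj(B,X))-[220,165]+.333)*3)
cv2.imwrite("pics/f1.png",a); cv2.imwrite("pics/f2.png",b)
E
```

```text
t: 23.6
eef_pos: [0.4565, 0.0424, 0.0192]
tool_rot: [-0.0, 0.707, 0.707, -0.0]
contact_force: [-0.7, 0.0, -0.4]
gripper_width: 0.303
grasp_force: 49.7
t: 25.1
eef_pos: [0.6556, 0.1414, 0.1791]
tool_rot: [-0.0, 0.708, 0.707, -0.001]
contact_force: [0.5, 0.6, 0.1]
gripper_width: 0.501
grasp_force: 0.0
[165.79540646 128.41193333] [237.90126546 259.99536557]
[243.8882882  86.5233848] [187.05819941 197.69061147]
[321.07739532  88.62686952] [141.16808646 171.62057834]
```

View pics/f1.png

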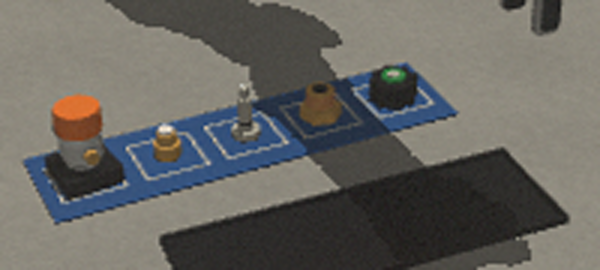

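View pics/f2.png

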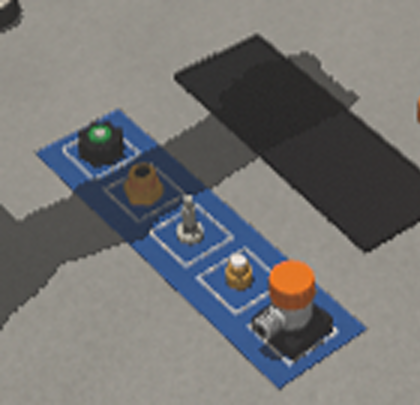

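The pictures show the cap seated and the seat, spindle and gland nut upright in the middle of their fields. Their tops are at the predicted pixels, within 1–2 px.

```bash
python3 -c "
from station import bot
print(bot.hand_in())"
```

```text
the job is handed in; nothing more can be done
None
```

I put the dust cap fully down on the neck before moving anything else, then stood the seat insert, spindle and gland nut in that order from the valve body, each upright in the middle of its field; the job is handed in at about 25 s (no verdict was returned).

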